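# Pack the cylinder kit into its box

## Task

Pack the cylinder kit from the sloping rack into the plywood kit box, every part upright and fully home: the foot bracket with its foot flat on the box floor and its leg at one end, the cylinder body standing on that foot, and the elbow block on the box floor at the other end with its arm over the cylinder body. Only one order of loading lets them all in. Set the parts down rather than dropping them, let go of everything, and leave the oil can, the deburring tool and the ring gauge where they are.

Things in the scene. Friction and masses are not known exactly. Their poses are not given: they have to be found in the camera images.
- bracket: foot bracket, gold zinc-plated angle, 0.1-0.21 kg. Foot 60 long (x) x 44 wide (y) x 10 thick; leg 10 thick, 44 wide on the foot's +x end (x 50-60), 72 high over all. Origin: middle of the bottom edge of the toe (-x end of the foot); +x along the foot to the leg, +z up the leg. Mass centre x 43, z 23. Starts in a rack lane, toe against the fence, leg uphill.
- barrel: cylinder body, bright aluminium block 50 (x) x 44 (y) x 50 (z) with a 30 bore along z and dark grooves on its sides, 0.14-0.28 kg. Origin: middle of the bottom edge of its -x face; +x into the block, +z up along the bore. Starts in a rack lane, -x face against the fence.
- elbow: elbow block, dark blue, an upside-down L, 0.22-0.45 kg: trunk 30 (x) x 44 (y) x 80 high; arm on its +x side at the top, x 30 to 66, 44 wide, z 62 to 80 (62 free under it). Origin: middle of the bottom edge of the trunk's -x face; +x towards the arm, +z up. Starts in a rack lane, -x face leaning on the fence, arm uphill.
- kitbox: plywood kit box, fixed. Outside 116 (x) x 68 (y). Origin: centre of its underside; x along its length, z up. Floor 8 thick; inside x -48 to 48, y -24 to 24. The end walls (10 thick) rise 70 above the floor, the side walls (10 thick) only 25, so fingers can straddle the parts across y. Lengthwise leg 10, body 50 and trunk 30 leave 6 mm of play in all, crosswise 4 mm.
- rack: blue steel rack, fixed, 254 wide. Origin: on the table under the middle of the deck's low front edge; frame level, x uphill. Deck 110 high at x = 0, rising at 28 degrees. Three lanes (centres y -82, 0, 82; strips between 8 high), one part each, any order, standing square to the deck so tilted 28 degrees towards -x; 30 mm or more between parts. Front fence 36 above the deck.
- oilcan: bystander: red oil can with a pointed spout, 52 in diameter, 150 tall, standing free between rack and box. Origin: centre of its foot.
- deburrer: bystander: deburring tool with a yellow handle, 150 long (x), 22 high, lying on the table beyond the +x end of the box. Origin: on the table under its middle.
- gauge: bystander: steel ring gauge, 60 in diameter, 18 high, lying on the table in front of the rack. Origin: centre of its underside.
Mind the look-alikes: they are no part of the job. Of the things like the bracket, leave any that is green; of the rest the larger one is meant. Of the things like the elbow, leave any that is pink; of the rest the larger one is meant.

How it is judged:
By the outcome, as a careful person would: the job done as asked, in the order asked, and still so for the second after the job is handed in, with the robot touching nothing.
It also fails if it takes over 69 s, if anything falls off the work surface, if the arm or the gripper's body presses on something with over 40 N, if the wrist force passes 120 N, or if a joint passes its speed limit or range.

## Robot

A 6-joint arm with a two-finger parallel gripper is mounted at the origin on the work surface. World frame = base frame: x ahead of the robot, y to its left, z up, the work surface at z = 0. Lengths are in m, angles in rad, forces in N, time in s.
With the tool pointing down it reaches from about 0.275 to 0.725 m from the base axis. Payload 5.6 kg.
Tool frame: the origin (TCP) lies between the finger pads; the fingertips stand 11 mm ahead of it and the grasp point (between the pads) lies 8 mm behind it (robot.tcp_to_tips is the distance from the TCP to the fingertips, in m); z points along the fingers, y is the line along which they close (so a half turn about z gives the same grasp; the last joint's range is limited). The gripper opens to 85 mm and grips with 20 to 120 N. Pads are 22 mm wide; open, the fingers measure 114 mm over their backs; the gripper's body (76 mm by 85 mm) begins 54 mm behind the grasp point. The pads swing forward as they close: fully open they stand 13 mm farther back than shut.
Start: joints at [1.491, 0.255, 0.108, 0, -1.424, -0.285], TCP at [0.196, 0.514, 0.242] pointing down, gripper open.
Joint ranges: [-2.95, 2.95], [-1.21, 1.97], [-1.09, 1.5], [-2.87, 1.71], [-2.94, -0.07], [-3.05, 3.05]. Speed limits (rad/s): [2.57, 2.57, 3.14, 3.14, 3.14, 3.14].

## Interface

Orientations are given as [roll, pitch, yaw] about the fixed x, y, z axes, in that order (R = Rz(yaw) Ry(pitch) Rx(roll)).
In Python, from rig import robot, command_gripper, inverse_kinematics, telemetry, cams, ticket gives the robot as it stands. Calls block until the motion is done:
- robot.reach(position, orientation): joint-space move of the TCP to a pose.
- robot.move_l(position, rot=None, v=0.15): straight line of the TCP; rot=None keeps the orientation; v is the mean speed in m/s.
- robot.movej(angles): joint-space move.
- command_gripper(opening, newtons=None): finger opening in m; newtons is the grip in N (None keeps the last); returns when the fingers have stopped.
- robot.sleep(seconds).
- inverse_kinematics(position, orientation): joint angles nearest the present ones, or None.
- telemetry.state(): the state.
- cams.read_camera(name): name is "side" or "top" or "wrist"; returns (picture, depth): 400x640x3 uint8, red, green, blue; 400x640 float32, m along the optical axis (not along the pixel's ray), 0 where there is no reading.
- cams.camera_model(name): a dict with "camera_matrix" (3x3 intrinsics, pixels), "R" (3x3) and "t" (3): a world point X has camera coordinates R X + t; the wrist camera has in their place "tool_from_camera" (4x4, takes a point from camera to tool coordinates, whose origin is the TCP and whose axes are the flange's). Camera axes: x right, y down, z forward; pixel columns grow to the right and rows downward; lengths in m; the calibration is good to about 2 mm. A picture is of the moment at which its call begins: read the wrist's pose just before it. camera_model takes no time and is no camera call.
A pose or a line that the arm cannot do raises robot.IKError and nothing moves.
- ticket.job_done(): hands the job in; it is judged then, once.
The state is a dict: "time": time; "joint_positions": joint angles; "qd": joint speeds; "joint_torque": joint torques, N m; "tcp_pos": TCP position; "ee_rot": TCP orientation; "wrist_force": force on the tool from outside, world axes, zero at the start; "torque": the same for the moment, N m; "opening": finger opening in m; "gripper_force": force on a finger pad.
Only numpy, scipy, OpenCV 4.12 (cv2) and the standard library are available. Lean on these libraries where they do the work, as an engineer would, in place of code of your own. Each camera call takes 0.05 s, during which the arm holds its last target. There are 200 camera calls.

## Working session

There is one attempt and no reset: what is moved stays moved. The work goes in short steps, each a Python script; the robot and the scene stay as the last script left them, time stands still between calls to the robot, and variables do not carry over. Pictures are saved under pics/ and viewed, at most 10 in all, crops included, and the job is handed in when it is done.

```bash
ls; mkdir -p pics
python3 - <<'E'
from rig import cams, telemetry
import numpy as np, cv2
for n in ("top","side"):
    p,d=cams.read_camera(n); cv2.imwrite(f"pics/{n}0.png",p[:,:,::-1]); np.savez(f"{n}0.npz",p=p,d=d)
    m=cams.camera_model(n); print(n,m["camera_matrix"].tolist(),np.round(m["R"],3).tolist(),np.round(m["t"],3).tolist())
print(cams.camera_model("wrist")["tool_from_camera"]); print(telemetry.state())
E
```

```text
pics
top [[437.7447217971191, 0.0, 318.4982290037129], [0.0, 437.7447217971191, 195.5153839936955], [0.0, 0.0, 1.0]] [[0.015, -1.0, -0.012], [-0.998, -0.014, -0.06], [0.06, 0.012, -0.998]] [0.048, 0.561, 1.165]
side [[505.6306789536882, 0.0, 316.92549756160156], [0.0, 505.6306789536882, 196.6051245231743], [0.0, 0.0, 1.0]] [[-0.979, -0.202, 0.003], [-0.153, 0.731, -0.664], [0.132, -0.651, -0.747]] [0.564, 0.127, 1.431]
[[-9.78195779e-04 -9.62959193e-01 -2.69645389e-01  6.87274234e-02]
 [ 9.99997646e-01 -1.46415845e-03  1.60110789e-03 -3.46824249e-04]
 [-1.93660514e-03 -2.69643188e-01  9.62958359e-01 -1.31352101e-01]
 [ 0.00000000e+00  0.00000000e+00  0.00000000e+00  1.00000000e+00]]
{'time': 0.1, 'joint_positions': array([ 1.49059110e+00,  2.55696989e-01,  1.07132573e-01, -4.09089524e-04,
       -1.42392074e+00, -2.84597933e-01]), 'qd': array([ 0.00080037, -0.00152761,  0.00279078,  0.00078238,  0.00113237,
       -0.00055273]), 'joint_torque': array([-1.41551747e-03, -3.87604022e+01,  2.38473880e+01,  5.37781611e+00,
       -3.76743366e-03,  4.63722245e-06]), 'tcp_pos': array([0.19602316, 0.51342335, 0.24148285]), 'ee_rot': array([ 3.13985815e+00, -8.58693543e-05, -3.64863294e-01]), 'wrist_force': array([0.37928808, 0.62086812, 0.44253649]), 'torque': array([-0.03127404, -0.05017994, -0.03403478]), 'gripper_force': 0.0, 'opening': 0.08565259681062219}
```

View pics/top0.png

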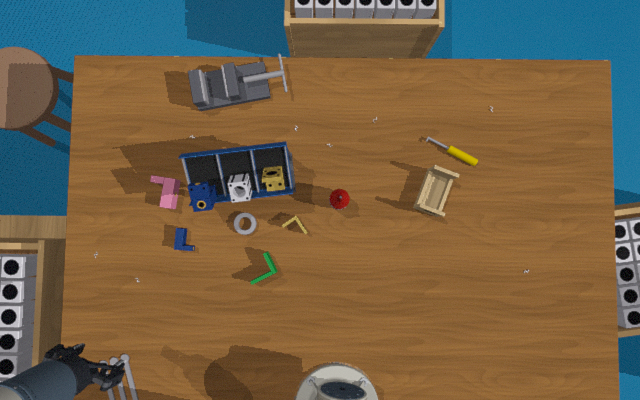

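View pics/side0.png

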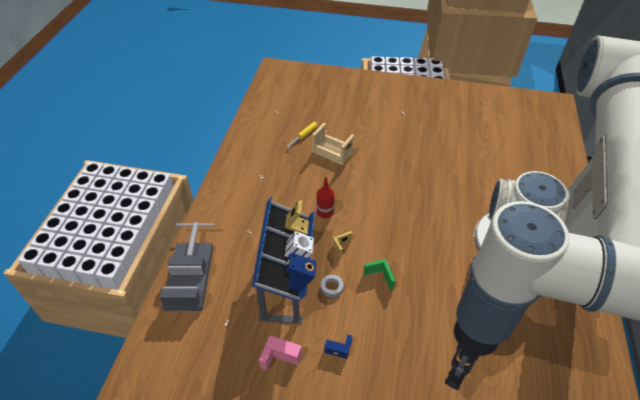

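The top view shows the rack at about (240,170). The elbow is at (201,195), the barrel at (239,187) and the bracket at (273,178). The box is at (437,190), the oil can at (340,198), and the look-alikes lie on the table. Next I'll get coarse positions from depth.

```bash
cat > h.py <<'E'
import numpy as np, cv2
from rig import robot, command_gripper, inverse_kinematics, telemetry, cams
from scipy.spatial.transform import Rotation as Ro
def eul(r): return Ro.from_euler('xyz',r).as_matrix()
def cloud(n,d,pose=None):
    m=cams.camera_model(n); K=np.array(m["camera_matrix"]); h,w=d.shape
    u,v=np.meshgrid(np.arange(w),np.arange(h))
    P=np.stack([(u-K[0,2])/K[0,0]*d,(v-K[1,2])/K[1,1]*d,d],-1)
    if n=="wrist":
        T=np.array(m["tool_from_camera"]); P=P@T[:3,:3].T+T[:3,3]
        return P@eul(pose[1]).T+pose[0]
    return (P-np.array(m["t"]))@np.array(m["R"])
def snap(n,name):
    s=telemetry.state(); pose=(s["tcp_pos"],s["ee_rot"])
    p,d=cams.read_camera(n); W=cloud(n,d,pose)
    cv2.imwrite(f"pics/{name}.png",p[:,:,::-1]); np.savez(name+".npz",p=p,d=d,W=W,pos=pose[0],rot=pose[1]); return p,d,W
E
python3 - <<'E'
from h import *
f=np.load("top0.npz"); W=cloud("top",f["d"])
print("table",np.median(W[300:340,400:560,2]), W[250,150])
def rect(name,x0,x1,y0,y1,zlo,zhi):
    M=np.zeros(W.shape[:2],bool); M[y0:y1,x0:x1]=1
    M&=(W[...,2]>zlo)&(W[...,2]<zhi); P=W[M]
    r=cv2.minAreaRect((P[:,:2]*1000).astype(np.float32)); print(name,len(P),r,P.mean(0).round(3), np.percentile(P[:,2],[2,98]).round(3))
rect("box all",405,470,155,225,.015,.12)
rect("box ends",405,470,155,225,.06,.1)
rect("oil",325,355,185,215,.03,.2)
rect("rack",175,300,138,215,.09,.3)
rect("gauge",230,260,210,240,.01,.05)
for n,(x0,x1,y0,y1) in dict(elbow=(185,217,180,212),barrel=(225,252,172,203),brk=(260,286,162,193)).items():
    rect(n,x0,x1,y0,y1,.10,.3)
p=cv2.resize(f["p"][130:250,140:360,::-1],None,fx=3.6,fy=3.6,interpolation=cv2.INTER_CUBIC); cv2.imwrite("pics/c1.png",p)
E
```

```text
table -0.00038195974577792045 [0.40617296 0.51337415 0.00280189]
box all 821 ((606.82177734375, -270.82012939453125), (85.88154602050781, 198.411376953125), 60.00300216674805) [ 0.586 -0.259  0.046] [0.016 0.081]
box ends 267 ((575.0836791992188, -252.41513061523438), (68.20877075195312, 116.20287322998047), 69.83894348144531) [ 0.578 -0.252  0.076] [0.062 0.082]
oil 336 ((549.6542358398438, 2.879871368408203), (48.98379135131836, 49.70808410644531), 47.1226921081543) [0.548 0.004 0.09 ] [0.039 0.134]
rack 5697 ((594.872802734375, 250.19566345214844), (143.80418395996094, 253.3949737548828), 7.9220452308654785) [0.602 0.251 0.153] [0.114 0.206]
gauge 257 ((482.1153869628906, 254.4908447265625), (56.625022888183594, 57.27629852294922), 0.8129735589027405) [0.482 0.255 0.018] [0.012 0.023]
elbow 820 ((550.1167602539062, 337.8236083984375), (79.15277862548828, 68.6505126953125), 4.482131004333496) [0.551 0.325 0.181] [0.125 0.211]
barrel 787 ((572.314208984375, 252.91273498535156), (72.2284927368164, 68.66876220703125), 1.0446683168411255) [0.573 0.249 0.148] [0.114 0.178]
brk 802 ((597.0211791992188, 169.0849151611328), (72.95796966552734, 64.69660949707031), 0.40497785806655884) [0.596 0.166 0.146] [0.112 0.202]
```

View pics/c1.png

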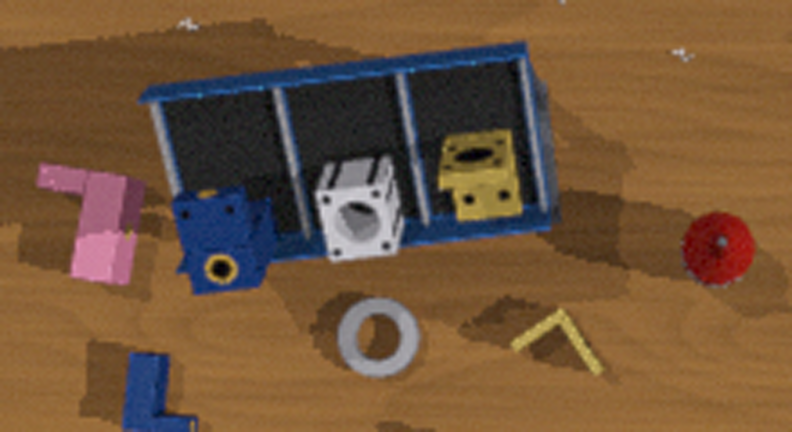

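Rack yaw is about +7.9° and box yaw about −20.2°. The parts sit in lane order elbow (+y), barrel, bracket (−y). Next are close looks with the wrist camera.

Run:
```python
from h import *
print(cams.camera_model("wrist")["camera_matrix"])
r=np.radians
robot.reach([0.485,0.238,0.335],[np.pi,r(-28),r(7.9)]); robot.sleep(.15)
snap("wrist","wr")
robot.reach([0.575,-0.252,0.27],[np.pi,0,r(-20.2)]); robot.sleep(.15)
snap("wrist","wb1"); s=telemetry.state(); print(s["time"],s["joint_positions"].round(2),s["tcp_pos"])
q=inverse_kinematics([0.575,-0.252,0.27],[np.pi,0,r(159.8)]); print(q)
a=cv2.imread("pics/wr.png"); b=cv2.imread("pics/wb1.png"); 
cv2.imwrite("pics/both.png",cv2.resize(np.vstack([a,b]),None,fx=.75,fy=.75,interpolation=cv2.INTER_AREA))
```

```text
[[290.96290948   0.         323.23222919]
 [  0.         290.96290948 196.76027463]
 [  0.           0.           1.        ]]
3.8333 [-0.16  0.41  0.4  -0.   -1.56  1.38] [ 0.57523824 -0.25103176  0.27035523]
[-1.64560158e-01  4.10386186e-01  3.98997163e-01 -4.44089210e-16
 -1.55940730e+00 -1.75879268e+00]
```

View pics/both.png

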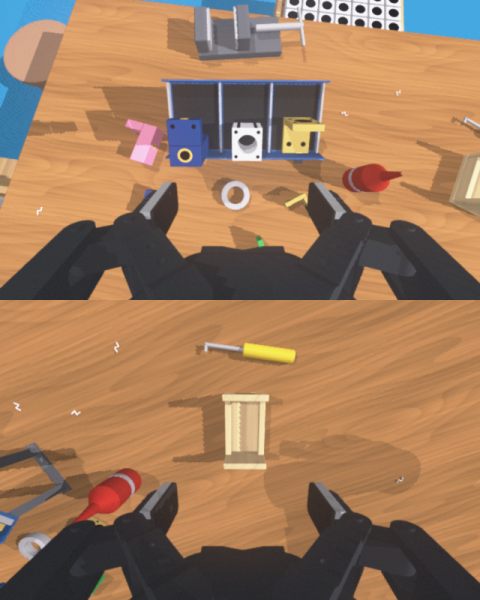

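The wrist views show the rack with elbow, barrel and bracket in its lanes (scaled x 185/245/300, y 140), and the empty box upright at (245,430). I'll take the half-turn view of the box to cancel calibration bias, then analyse.

```bash
cat > an.py <<'E'
from h import *
def rays(n,f):
    W1=cloud(n,np.ones(f["d"].shape,np.float32),(f["pos"],f["rot"])); m=cams.camera_model(n)
    C=eul(f["rot"])@np.array(m["tool_from_camera"])[:3,3]+f["pos"]
    return C,W1-C
def onplane(C,D,n,c): # n.X=c
    return C+D*((c-C@n)/(D@n))[...,None]
def rr(P):
    (cx,cy),(w,h),a=cv2.minAreaRect((P*1000).astype(np.float32))
    return round(cx,1),round(cy,1),round(w,1),round(h,1),round(a,2)
E
python3 - <<'E'
from an import *
r=np.radians
robot.reach([0.575,-0.252,0.27],[np.pi,0,r(159.8)]); robot.sleep(.15)
snap("wrist","wb2"); print(telemetry.state()["time"])
for n in ("wb1","wb2"):
    f=np.load(n+".npz"); W=f["W"]; C,D=rays("wrist",f)
    near=np.hypot(W[...,0]-.577,W[...,1]+.252)<.085
    for lo,hi,z in ((.066,.09,.078),(.024,.045,.033)):
        M=near&(W[...,2]>lo)&(W[...,2]<hi)
        P=onplane(C,D,np.array([0,0,1.]),z)
        print(n,z,M.sum(),np.median(W[M][:,2]).round(4),rr(P[M][:,:2]))
# rack, in tool-ish frame: rotate by rack yaw/tilt
f=np.load("wr.npz"); W=f["W"]; p=f["p"].astype(int)
dark=(p.max(-1)<70)&(W[...,2]>.11)&(W[...,2]<.2)&(W[...,0]>.5)&(W[...,1]>.12)&(W[...,1]<.38)
Q=W[dark]; 
for _ in range(4):
    c=Q.mean(0); n=np.linalg.svd(Q-c,full_matrices=False)[2][2]; n*=np.sign(n[2]); Q=Q[abs((Q-c)@n)<.004]
print("deck",len(Q),n,np.degrees(np.arccos(n[2])),np.degrees(np.arctan2(-n[1],-n[0])),c)
E
```

```text
6.6833
wb1 0.078 1214 0.0774 (574.2, -254.3, 67.5, 115.5, 69.68)
wb1 0.033 1385 0.0326 (576.6, -254.8, 69.3, 109.9, 69.88)
wb2 0.078 1202 0.0774 (573.5, -254.2, 66.4, 114.5, 69.36)
wb2 0.033 1377 0.0327 (577.6, -255.5, 67.9, 97.6, 69.39)
deck 119 [-0.43298026 -0.04438116  0.90031017] 25.801131969442693 5.852468616032357 [0.62873552 0.24260687 0.14661022]
```

Run:
```python
from an import *
r=np.radians; R=Ro.from_euler('z',7.9,degrees=True).as_matrix()@Ro.from_euler('y',-28,degrees=True).as_matrix()
f=np.load("wr.npz"); p=f["p"].astype(int); O=np.array([.535,.25,.11]); C,D=rays("wrist",f)
L=(f["W"]-O)@R; Cl=(C-O)@R; Dl=D@R   # deck-ish frame
dark=(p.max(-1)<70)&(abs(L[...,1])<.12)&(L[...,0]>.06)&(L[...,0]<.14)&(abs(L[...,2])<.02)
z0=np.median(L[dark][:,2]); print("deck z0",z0,dark.sum(),L[dark].std(0))
# rim of the back rail / ends: blue
hsv=cv2.cvtColor(f["p"],cv2.COLOR_RGB2HSV)
roi=(L[...,0]>-.05)&(L[...,0]<.16)&(abs(L[...,1])<.15)&(L[...,2]>-.03)&(L[...,2]<.11)
blue=roi&(hsv[...,0]>100)&(hsv[...,0]<130)&(hsv[...,1]>90)&(p[...,2]>50)
print("blue rack rect",rr(L[blue&(L[...,2]<z0+.04)][:,:2]))
ez=np.array([0,0,1.])
for name,ylo,yhi,h in (("bracket",-.125,-.045,.072),("barrel",-.04,.04,.05),("elbow",.045,.125,.08)):
    m=roi&(L[...,1]>ylo)&(L[...,1]<yhi)
    Z=L[...,2]-z0
    top=m&(abs(Z-h)<.006); 
    P=onplane(Cl,Dl,ez,z0+h)[top]
    k=np.abs(P-np.median(P,0))[:,:2].max(1)<.06
    print(name,top.sum(),"topz",np.median(Z[top]).round(4),rr(P[k][:,:2]), "pct x",np.percentile(P[:,0],[1,5,95,99]).round(4),"y",np.percentile(P[:,1],[1,5,95,99]).round(4))
    zz=Z[m&(Z>.02)]; print("   hist",np.histogram(zz,np.arange(.02,.1,.005))[0])
rgb=f["p"][90:230,190:450]; cv2.imwrite("pics/wrc.png",cv2.resize(rgb[:,:,::-1],None,fx=3,fy=3,interpolation=cv2.INTER_CUBIC))
```

```text
deck z0 -0.010996427421136643 544 [0.02394087 0.03697962 0.00248984]
blue rack rect (77.9, -8.6, 250.8, 120.0, 89.58)
bracket 461 topz 0.0721 (75.4, -92.9, 10.3, 44.7, 0.01) pct x [0.0702 0.0702 0.0795 0.0805] y [-0.1147 -0.1129 -0.0728 -0.0709]
   hist [325 109 122 204  20  42  44  33  31  46 431   0   0   0   0]
barrel 1236 topz 0.0497 (46.0, -10.7, 50.8, 43.8, 0.01) pct x [0.0205 0.0217 0.0692 0.0703] y [-0.0323 -0.031   0.0098  0.011 ]
   hist [293  78 116 117  76 779 443   0   0   0   0   0   0   0   0]
elbow 2767 topz 0.0793 (54.8, 74.0, 44.5, 65.9, 89.63) pct x [0.022  0.0253 0.0848 0.0867] y [0.0522 0.054  0.094  0.0958]
   hist [ 202   35   48   38   24   20   21   24   52   78   99 2309  440    0
    0]
```

View pics/wrc.png

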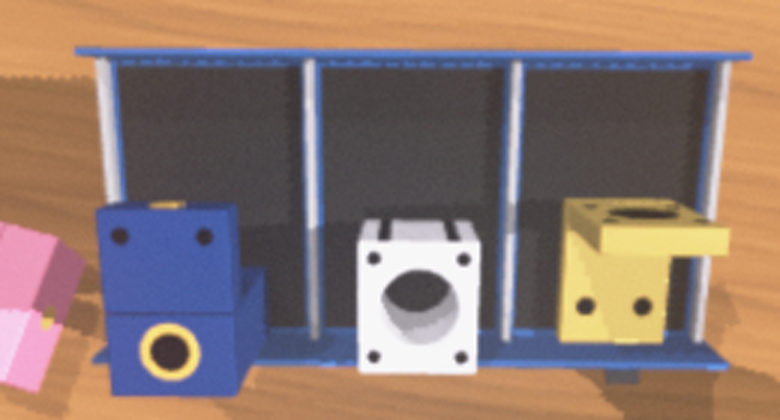

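All three top faces come out at the given sizes (10×44, 50×44, 66×44) and at the right heights (72, 50 and 79 mm). Now I'll pick the bracket.

```bash
cat > job.py <<'E'
from h import *
O=np.array([.535,.25,.11]); RD=Ro.from_euler('z',7.9,degrees=True).as_matrix()@Ro.from_euler('y',-28,degrees=True).as_matrix()
Z0=-.011; RR=[np.pi,np.radians(-28),np.radians(7.9)]
YB=np.radians(-20.45); BO=np.array([.574,-.2543,0]); RB=Ro.from_euler('z',YB).as_matrix(); RBo=[np.pi,0,YB]
ORG=dict(bracket=(.0204,-.0929),barrel=(.021,-.0107),elbow=(.0218,.074))
GR=dict(bracket=(.047,.050),barrel=(.025,.039),elbow=(.017,.052))  # grasp x,z in part
def deck(part,dz=0,dx=0):
    o,g=ORG[part],GR[part]; return O+RD@np.array([o[0]+g[0]+dx,o[1],Z0+g[1]-.008+dz])
def box(x,y,z): return BO+RB@np.array([x,y,z])
def st(msg=""):
    s=telemetry.state(); print(msg,"t",round(s["time"],2),"tcp",s["tcp_pos"].round(4),"F",s["wrist_force"].round(1),"op",round(s["opening"],4),"gf",round(s["gripper_force"],1)); return s
def pick(part,N=70):
    command_gripper(.060)
    robot.reach(deck(part,.07),RR); robot.move_l(deck(part),v=.12); st("at")
    command_gripper(.03,N); st("gripped")
    robot.move_l(deck(part,.10,.006),v=.15); return st("lifted")
def fb():  # force in box axes, averaged
    return RB.T@np.mean([telemetry.state()["wrist_force"] for _ in range(3)],0)
def guard(p,axis,step,n,lim,base,v=.03):  # step along a box axis until force changes
    p=np.array(p,float)
    for i in range(n):
        p[axis]+=step; robot.move_l(box(*p),v=v); f=fb()-base
        if abs(f[axis])>lim: break
    print("guard",axis,p.round(4),f.round(1),i); return p,f
E
python3 - <<'E'
from job import *
print(robot.tcp_to_tips)
pick("bracket")
print(robot.tcp_to_tips)
robot.reach(box(.025,0,.26),RBo)
s=st("over box"); print("q",s["joint_positions"].round(2))
snap("wrist","h1")
E
```

```text
0.011
at t 9.97 tcp [0.5926 0.1642 0.1696] F [0.6 0.2 0.2] op 0.0601 gf 0.0
gripped t 10.25 tcp [0.5927 0.1645 0.1705] F [-2.2 -0.4  5.2] op 0.0426 gf 71.0
lifted t 11.07 tcp [0.5505 0.1582 0.2584] F [-0.  -0.  -2.4] op 0.043 gf 71.6
0.011
over box t 12.63 tcp [ 0.5978 -0.262   0.2601] F [ 0.3  0.5 -1.9] op 0.0433 gf 71.6
q [-0.17  0.46  0.46 -0.   -1.56  1.39]
```

View pics/h1.png

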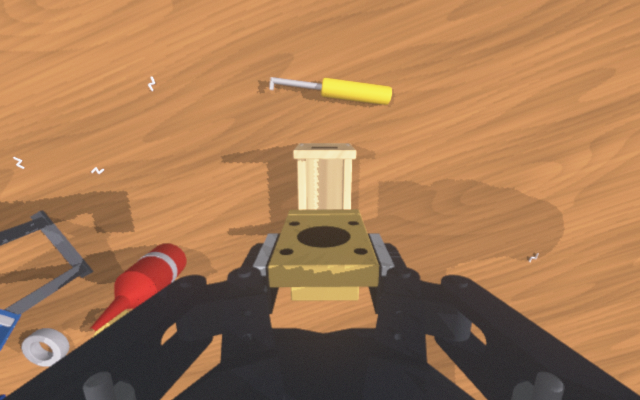

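The bracket hangs square between the pads, its leg face at (325,240) and the box behind it. I'll check tilt and height from the depth, then lower it under guard.

Run:
```python
from job import *
f=np.load("h1.npz"); T=(f["W"]-f["pos"])@eul(f["rot"])  # tool coords
m=np.zeros(T.shape[:2],bool); m[200:300,262:385]=1
hsv=cv2.cvtColor(f["p"],cv2.COLOR_RGB2HSV); m&=(hsv[...,1]>90)&(T[...,2]<.06)&(abs(T[...,1])<.03)
def fit(Q):
    for _ in range(4):
        c=Q.mean(0); n=np.linalg.svd(Q-c,full_matrices=False)[2][2]; Q=Q[abs((Q-c)@n)<.002]
    return len(Q),n.round(3),c.round(4),np.percentile(Q,[1,99],0).round(4).tolist()
print("face",fit(T[m&(T[...,0]>.008)])); print("top z",np.percentile(T[m][:,2],[1,3,50]).round(4))
tp=m&(T[...,2]<-.02); print(T[tp].mean(0),tp.sum(),np.percentile(T[tp],[2,98],0).round(4).tolist())
st()
```

```text
face (4028, array([ 1.   , -0.009, -0.   ]), array([ 0.0124, -0.0001, -0.0092]), [[0.0116, -0.0216, -0.0293], [0.0131, 0.0213, 0.022]])
top z [-0.0301 -0.0296 -0.0148]
[ 0.0097898  -0.00021671 -0.02859038] 3554 [[0.003, -0.0212, -0.0301], [0.013, 0.0208, -0.0205]]
 t 12.68 tcp [ 0.5977 -0.2618  0.2603] F [ 0.6  0.1 -1.6] op 0.0429 gf 71.6
```

Run:
```python
from job import *
robot.move_l(box(.029,0,.14),v=.2)
base=fb()
robot.move_l(box(.029,0,.070),v=.1); print("in",(fb()-base).round(1))
robot.move_l(box(.029,0,.055),v=.06); print((fb()-base).round(1)); st()
p,f=guard((.029,0,.055),2,-.0015,6,6,base)
st("down")
p[2]+=.0005
p,f=guard(p,0,.0015,7,8,base); st("slid")
p[0]-=.001; robot.move_l(box(*p),v=.03)
print("end f",(fb()-base).round(1))
command_gripper(.060); st("rel")
robot.move_l(box(p[0],p[1],.16),v=.25)
snap("wrist","b1"); st()
f=np.load("b1.npz"); 
a=f["p"]; print(p)
```

```text
in [ 0.5  0.3 -0.5]
[-0.5  0.  -0.2]
 t 14.68 tcp [ 0.6008 -0.2644  0.0544] F [-0.2 -0.3 -1.3] op 0.0428 gf 71.6
guard 2 [0.029 0.    0.049] [-3.5  0.5  8.3] 3
down t 15.68 tcp [ 0.6016 -0.2646  0.0508] F [-2.9  1.2  7.2] op 0.043 gf 72.5
guard 0 [0.038  0.     0.0495] [-10.7   2.6  12.5] 5
slid t 17.18 tcp [ 0.6075 -0.2673  0.0508] F [-9.   5.7 11.4] op 0.043 gf 73.2
end f [-7.3  0.8 10.3]
rel t 17.74 tcp [ 0.6088 -0.2672  0.0493] F [-0.2  0.4 -0.1] op 0.0604 gf 0.3
 t 18.38 tcp [ 0.6084 -0.2669  0.1592] F [-0.8  0.5 -0.1] op 0.0601 gf 0.0
[0.037  0.     0.0495]
```

View pics/b1.png

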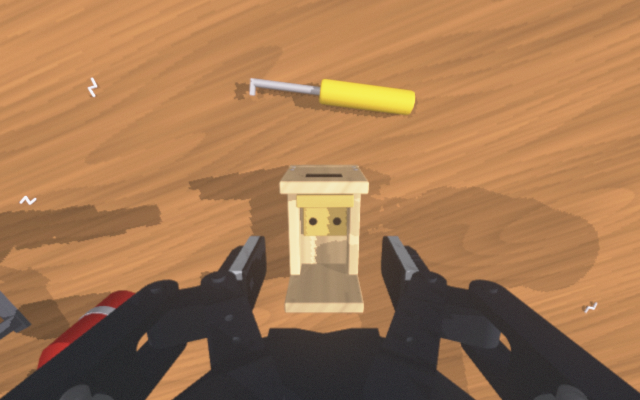

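The bracket is seated with its leg at the far end wall, foot flat on the floor at (325,220). Next, the barrel.

Run:
```python
from job import *
f=np.load("b1.npz"); B=(f["W"]-BO)@RB; hsv=cv2.cvtColor(f["p"],cv2.COLOR_RGB2HSV)
m=(hsv[...,1]>110)&(abs(B[...,1])<.03)&(abs(B[...,0])<.06)
for lo,hi in((.074,.086),(.012,.024)):
    Q=B[m&(B[...,2]>lo)&(B[...,2]<hi)]; print(len(Q),np.median(Q,0).round(4),np.percentile(Q,[3,97],0).round(4).tolist())
robot.move_l(box(.03,0,.27),v=.35)
pick("barrel")
robot.reach(box(.009,0,.27),RBo); st()
snap("wrist","h2")
f=np.load("h2.npz"); T=(f["W"]-f["pos"])@eul(f["rot"])
p=f["p"].astype(int); g=(p.max(-1)-p.min(-1)<40)&(p.min(-1)>120)&(abs(T[...,0])<.05)&(abs(T[...,1])<.024)&(T[...,2]<.05)
tp=T[g&(T[...,2]<-.012)]; print("top",len(tp),np.median(tp,0).round(4),np.percentile(tp,[1,99],0).round(4).tolist())
A=np.c_[tp[:,:2],np.ones(len(tp))]; print("tilt",np.linalg.lstsq(A,tp[:,2],rcond=None)[0].round(4))
```

```text
718 [ 0.0441 -0.001   0.0796] [[0.0393, -0.0208, 0.078], [0.0484, 0.0194, 0.0808]]
1170 [ 0.0045 -0.0005  0.0176] [[-0.0102, -0.0217, 0.0164], [0.0188, 0.0195, 0.0189]]
at t 21.66 tcp [0.5678 0.2436 0.1498] F [-0.1  0.5  0.6] op 0.06 gf 0.0
gripped t 21.94 tcp [0.5676 0.244  0.1507] F [-3.9 -1.   5.2] op 0.0428 gf 72.1
lifted t 22.76 tcp [0.5256 0.2376 0.2387] F [-0.6  0.7 -2.9] op 0.0427 gf 71.9
 t 24.57 tcp [ 0.5827 -0.2564  0.27  ] F [ 0.  -0.3 -2.3] op 0.0432 gf 72.0
top 7306 [ 0.0033  0.0001 -0.0175] [[-0.0257, -0.0218, -0.0251], [0.0243, 0.0217, -0.0124]]
tilt [-0.0084 -0.0109 -0.0175]
```

Run:
```python
from job import *
robot.move_l(box(.009,0,.125),v=.25)
base=fb()
robot.move_l(box(.009,0,.068),v=.1); print("in",(fb()-base).round(1))
robot.move_l(box(.009,0,.054),v=.06); print((fb()-base).round(1)); st()
p,f=guard((.009,0,.054),2,-.0015,6,6,base); st("down")
p[2]+=.0005
p,f=guard(p,0,.0015,6,6,base); st("slid")
p[0]-=.001; robot.move_l(box(*p),v=.03); print("end f",(fb()-base).round(1))
command_gripper(.060); st("rel")
robot.move_l(box(p[0],p[1],.16),v=.25)
snap("wrist","b2"); st()
f=np.load("b2.npz"); B=(f["W"]-BO)@RB; q=f["p"].astype(int)
m=(abs(B[...,1])<.024)&(B[...,0]>-.036)&(B[...,0]<.036)
Q=B[m&(B[...,2]>.06)&(B[...,2]<.075)]; print("barrel top",len(Q),np.median(Q,0).round(4),np.percentile(Q,[2,98],0).round(4).tolist())
Q=B[(abs(B[...,1])<.024)&(abs(B[...,0]-.043)<.006)&(B[...,2]>.074)]; print("leg top",np.median(Q,0).round(4))
```

```text
in [-1.4  0.4 -0.2]
[-0.7  0.5 -0.9]
 t 26.46 tcp [ 0.582  -0.2574  0.0534] F [ 0.7 -0.1 -2.1] op 0.0427 gf 71.9
guard 2 [0.009 0.    0.048] [-5.9  0.   9.8] 3
down t 27.46 tcp [ 0.5828 -0.2576  0.05  ] F [-4.3  1.2  8.5] op 0.0431 gf 73.4
guard 0 [0.012  0.     0.0485] [-6.1  1.   8.9] 1
slid t 27.96 tcp [ 0.5851 -0.2586  0.0501] F [-4.1  2.3  7.6] op 0.0431 gf 73.2
end f [-3.5  0.   8. ]
rel t 28.52 tcp [ 0.5842 -0.2581  0.0482] F [ 0.6 -0.4  0. ] op 0.0601 gf 0.0
 t 29.17 tcp [ 0.5838 -0.2579  0.1593] F [-0.4 -0.2 -0.6] op 0.0598 gf 0.0
barrel top 2322 [ 0.011  -0.0012  0.0676] [[-0.013, -0.0219, 0.0629], [0.0355, 0.0209, 0.0689]]
leg top [ 0.0439 -0.0004  0.0796]
```

View pics/b2.png

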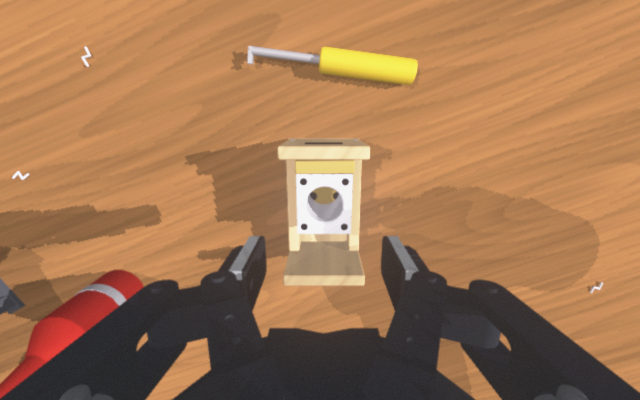

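The barrel stands on the foot against the leg, its top face at (325,205) and 67.6 mm up (68 expected). About 34 mm is free for the 30 mm trunk. Next, the elbow.

Run:
```python
from job import *
robot.move_l(box(.0,0,.27),v=.35)
pick("elbow",80)
robot.reach(box(-.029,0,.29),RBo); st()
p,d,_=snap("wrist","h3")
f=np.load("h3.npz"); T=(f["W"]-f["pos"])@eul(f["rot"])
m=(abs(T[...,0]-.016)<.06)&(abs(T[...,1])<.024)&(T[...,2]>-.05)&(T[...,2]<-.02)
hsv=cv2.cvtColor(f["p"],cv2.COLOR_RGB2HSV); m&=(hsv[...,0]>100)&(hsv[...,0]<130)&(hsv[...,1]>90)
tp=T[m]; z=np.median(tp[:,2]); tp=tp[abs(tp[:,2]-z)<.004]
print("top",len(tp),z,np.percentile(tp,[.5,2,98,99.5],0).round(4).tolist())
A=np.c_[tp[:,:2],np.ones(len(tp))]; print("tilt",np.linalg.lstsq(A,tp[:,2],rcond=None)[0].round(4), rr:=cv2.minAreaRect((tp[:,:2]*1000).astype(np.float32)))
```

```text
at t 32.67 tcp [0.5437 0.3259 0.158 ] F [-0.9  0.2  0. ] op 0.0604 gf 0.0
gripped t 32.96 tcp [0.5436 0.3266 0.1588] F [-3.2  0.4  4.6] op 0.0433 gf 81.0
lifted t 33.77 tcp [0.5017 0.3194 0.2464] F [ 0.6  0.4 -4.1] op 0.0427 gf 82.2
 t 35.82 tcp [ 0.5471 -0.2433  0.2899] F [-0.2  0.1 -2.9] op 0.0432 gf 82.3
top 15068 -0.034353952670128106 [[-0.0128, -0.0214, -0.0358], [-0.0112, -0.0207, -0.0355], [0.047, 0.0206, -0.0331], [0.0476, 0.0213, -0.0328]]
tilt [ 0.0013 -0.0011 -0.0344] ((16.31388282775879, -0.24379920959472656), (63.08719253540039, 44.1015625), 0.1872953176498413)
```

View pics/h3.png

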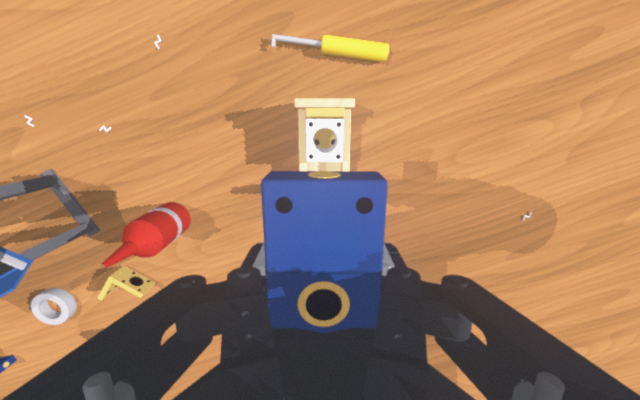

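The elbow is upright and square in the grip, its top face at (323,250). I'll lower it under guard with the trunk centred in the gap.

Run:
```python
from job import *
x=-.028
robot.move_l(box(x,0,.15),v=.25); base=fb()
ok=True
for z in (.125,.115,.105,.095,.085,.075,.066,.058):
    robot.move_l(box(x,0,z),v=.06); f=fb()-base
    if abs(f).max()>6: print("contact",z,f.round(1)); ok=False; break
s=st("low"); print((RB.T@(s["tcp_pos"]-BO)).round(4),f.round(1))
if ok:
    p,f=guard((x,0,.057),2,-.0015,8,8,base); s=st("down"); print((RB.T@(s["tcp_pos"]-BO)).round(4))
```

```text
low t 39.31 tcp [ 0.5473 -0.2444  0.0574] F [ 0.5 -0.7 -4. ] op 0.0431 gf 82.5
[-0.0284 -0.0001  0.0574] [ 0.2 -0.2 -1.1]
guard 2 [-0.028  0.     0.051] [-4.1  0.1 13.2] 3
down t 40.31 tcp [ 0.5483 -0.2447  0.0532] F [-3.4  1.1 10.3] op 0.0432 gf 84.3
[-0.0274 -0.      0.0532]
```

Contact came at TCP z 53.2 mm, where the floor should be (53.6 from the grip measurement). I'll release and check.

Run:
```python
from job import *
robot.move_l(box(-.028,0,.0525),v=.03); command_gripper(.060); st("rel")
robot.move_l(box(-.028,0,.17),v=.2); robot.move_l(box(-.06,0,.25),v=.3); robot.sleep(.2)
snap("wrist","b3"); st()
f=np.load("b3.npz"); B=(f["W"]-BO)@RB
m=(abs(B[...,1])<.026)&(abs(B[...,0])<.05)
Q=B[m&(B[...,2]>.0835)&(B[...,2]<.10)]; print("elbow top",len(Q),np.median(Q,0).round(4),np.percentile(Q,[1,99],0).round(4).tolist())
A=np.c_[Q[:,:2],np.ones(len(Q))]; print("tilt",np.linalg.lstsq(A,Q[:,2],rcond=None)[0].round(4))
Q=B[m&(B[...,0]>.038)&(B[...,2]>.074)&(B[...,2]<.083)]; print("leg top",len(Q),np.median(Q,0).round(4))
```

```text
rel t 40.87 tcp [ 0.5478 -0.2446  0.0522] F [ 0.3 -0.5 -0.3] op 0.0603 gf 0.0
 t 42.29 tcp [ 0.5173 -0.2332  0.2482] F [ 0.3 -0.5 -0. ] op 0.0598 gf 0.0
elbow top 3022 [-0.0112 -0.0001  0.0877] [[-0.0449, -0.0219, 0.0859], [0.0197, 0.0211, 0.0894]]
tilt [-0.0007 -0.0019  0.0876]
leg top 609 [ 0.0437 -0.0011  0.0795]
```

View pics/b3.png

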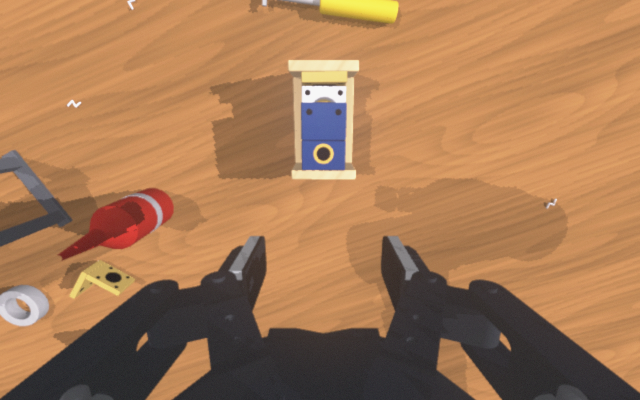

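All three parts are home in the box (around (323,120)). The elbow top is level at 87.7 mm (88 expected), the leg top is at 79.5 mm (80 expected), and the bystanders are untouched.

```bash
python3 -c "
from rig import ticket; print(ticket.job_done())"
```

```text
the job is handed in; nothing more can be done
None
```

The cylinder kit is packed in the box (bracket, then barrel, then elbow, all upright and released) and was handed in at about 42 s on the robot clock; the last wrist picture shows every part home, but the hand-in call gave no verdict.

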